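# Make up two job trays on the garage tool cart

## Robot

A 6-joint arm with a two-finger parallel gripper is mounted at the origin on the work surface. World frame = base frame: x ahead of the robot, y to its left, z up, the work surface at z = 0. Lengths are in m, angles in rad, forces in N, time in s.
With the tool pointing down it reaches from about 0.25 to 0.775 m from the base axis. Payload 8.9 kg.
Tool frame: the origin (TCP) lies on the centre line of the jaws, within the pads' length; the fingertips stand 11 mm ahead of it and the grasp point (between the pads) lies 8 mm behind it; z points along the fingers, y is the direction in which the jaws open and shut (so a half turn about z gives the same grasp; the last joint's range is limited). The gripper opens to 85 mm and grips with 20 to 120 N. Pads are 22 mm wide; open, the fingers measure 114 mm over their backs; the gripper's body (76 mm by 85 mm) begins 54 mm behind the grasp point. The pads swing forward as they close: fully open they stand 13 mm farther back than shut.
Start: joints at [-0.139, 0.291, -0.153, 1.127, 0, 1.431], TCP at [0.525, 0, 0.216] pointing down, gripper open.
Joint ranges: [-2.52, 2.52], [-0.91, 1.74], [-1.3, 1.37], [-1.96, 2.02], [-1.52, 1.47], [-3.14, 3.14]. Speed limits (rad/s): [2.22, 2.22, 2.79, 3.14, 3.14, 3.14].

## Interface

Orientations are given as a unit quaternion [x, y, z, w].
In Python, from station import ctrl, cams gives the robot as it stands.
- The arm moves only by the shell command python3 -m crank 'ROWS' [OPENING] [FORCE]. ROWS is JSON, a list that holds one entry, the list of rows, each a list of 4 numbers: the shift along the tool's x, y, z in cm, then the turn about the tool's z in degrees. In form: [[[x, y, z, turn], ...]]. A call has 1 to 12 rows; each row shifts and turns the commanded pose from where the row before left it, along the tool's axes as they then stand; what a row does not reach is not made up. A row lasts 1/8 s, in which the tool goes at most 62.5 mm and 10.7 degrees, less where a joint would pass 70% of its speed; a pose out of reach is approached as far as the arm can. A call is refused whole if a number of a shift passes 6.25 or a number of a turn 10.7, either way. A call with a gripper value outside its range is refused whole. OPENING is the opening in per cent of the stroke, from 0 (shut) to 100 (fully open), set as the call begins (- or left out, the last holds). The fingers move at their own pace and stop on an object; FORCE is the grip in N (left out, the last holds). Time passes only in rows, so rows that do not move let the fingers close. It gives the time, the measured TCP pose, the force and the opening at its end, in the units of the state.
- ctrl.get_state(): the state, without advancing time (a new reading comes with each control period).
- cams.read_camera(name): name is "scene" or "side" or "wrist"; returns a dict with "image" (480x640x3 uint8, red, green, blue), "depth" (480x640 float32, m along the optical axis (not along the pixel's ray), 0 where there is no reading), "vfov" (degrees; the focal length in pixels is half the picture's height over the tangent of half this angle, whatever the lens; pixels are square), "cx", "cy" (the principal point, pixels), "world_to_cam" (4x4, takes a point from world to camera coordinates). Camera axes: x right, y up, looking along -z (the intrinsics and any distortion apply to the point x, -y, -z); pixel columns grow to the right and rows downward; lengths in m; the calibration is good to about 2 mm. The wrist camera is an equidistant fisheye: a pixel r from the principal point sees the ray r / f radians off the axis. A picture is of the moment at which its call begins.
- ctrl.job_done(): hands the job in, once; it reports no verdict.
The state is a dict: "time_s": time; "joints": joint angles; "qvel": joint speeds; "joint_torque": joint torques, N m; "tcp_pos": TCP position; "orientation": TCP orientation; "ft_force": force on the tool from outside, world axes, zero at the start; "ft_torque": the same for the moment, N m; "opening": finger opening in m.
Only numpy, scipy, OpenCV 4.12 (cv2) and the standard library are available. Lean on these libraries where they do the work, as an engineer would, in place of code of your own. Each camera call takes 0.05 s, during which the arm holds its last target. There are 200 camera calls.

## Task

Make up the trays for the next two jobs from the stock on the cart: the red tray, for the wheel bearing, gets the wheel bearing, the hub nut and the black impact socket; the blue tray, for the oil change, gets the short orange oil filter and the filter cap wrench. Give each thing a compartment of its own, standing flat on the compartment's floor the same way up as it stood in the stock; set it down, do not drop it. Leave the tall white filter, the gear puller and the grease tin where they are.

Things in the scene. Friction and masses are not known exactly. Their poses are not given: they have to be found in the camera images.
- red_tray: Red job tray (wheel-bearing job), 288 x 131 mm, held fast by its magnetic base. Origin: centre of its underside; x along its length, y across, z up. Floor top 6 mm above the origin; rims and dividers 24 mm high, 3 mm thick. Three compartments in a row, each 92 mm (x) by 125 mm (y) inside, centred at x = -95, 0, +95 mm, y = 0. A 12 mm lip stands out of each end.
- blue_tray: Blue job tray (oil change), 288 x 131 mm, held fast by its magnetic base. Origin: centre of its underside; x along its length, y across, z up. Floor top 6 mm above the origin; rims and dividers 24 mm high, 3 mm thick. Three compartments in a row, each 92 mm (x) by 125 mm (y) inside, centred at x = -95, 0, +95 mm, y = 0. A 12 mm lip stands out of each end.
- bearing: Wheel bearing, steel ring with a black seal, 60 mm outside diameter, 30 mm bore, 37 mm high, lying flat with its axis upright, about 0.4 kg. Origin: centre of its underside, z up its axis.
- hub_nut: Hub nut, brass-coloured flanged hexagon nut, standing on its flange: flange 48 mm diameter and 5 mm thick, then a hexagon 36 mm across flats from 5 to 24 mm height, then a round collar 31 mm diameter up to 31 mm. About 0.14 kg. Origin: centre of its underside, z up; one pair of flats faces along its own x axis, the other pairs at 60 and 120 degrees to it.
- impact_socket: Black impact socket standing with its wide open end up: 50 mm diameter from 20 to 56 mm height (top), narrowing to 38 mm at its foot, with a dark steel band. About 0.4 kg. Origin: centre of its underside, z up.
- orange_filter: Short orange spin-on oil filter standing with its domed end up, 66 mm diameter, 72 mm high; straight sides from 9 to 56 mm height. About 0.3 kg. Origin: centre of its underside, z up.
- cap_wrench: Filter cap wrench, dark steel cup with bright flutes, standing open end down, 74 mm diameter and 32 mm high, with a bright hexagon boss on top, 27 mm across flats, from 32 to 54 mm height (to be taken by this boss). About 0.2 kg. Origin: centre of its underside, z up; one pair of the boss's flats faces along its own x axis, the others at 60 and 120 degrees to it.
- white_filter: Tall white oil filter, 76 mm diameter, 96 mm high, for another car: stays where it is. Loose. Origin: centre of its underside.
- puller: Chrome two-jaw gear puller lying flat, about 205 x 130 mm, 20 mm high: stays where it is. Loose. Origin: on its underside, near the middle; x along its screw.
- grease_tin: Closed yellow grease tin with a black band and bright metal lid, upright, 68 mm diameter, 55 mm high: stays where it is. Loose. Origin: centre of its underside.

How it is judged:
At the end, for the whole second after the job is handed in: Bearing, nut and socket in the red tray, orange filter and cap wrench in the blue, one to a compartment (centre within 30 mm of its middle along the tray, 50 mm across), underside at most 4 mm above its floor, upright within 0.12 rad, at rest (((x of bearing in the frame of red_tray between -0.125 and -0.065 m and x of hub_nut in the frame of red_tray between -0.03 and 0.03 m and x of impact_socket in the frame of red_tray between 0.065 and 0.125 m) or (x of bearing in the frame of red_tray between -0.125 and -0.065 m and x of hub_nut in the frame of red_tray between 0.065 and 0.125 m and x of impact_socket in the frame of red_tray between -0.03 and 0.03 m) or (x of bearing in the frame of red_tray between -0.03 and 0.03 m and x of hub_nut in the frame of red_tray between -0.125 and -0.065 m and x of impact_socket in the frame of red_tray between 0.065 and 0.125 m) or (x of bearing in the frame of red_tray between -0.03 and 0.03 m and x of hub_nut in the frame of red_tray between 0.065 and 0.125 m and x of impact_socket in the frame of red_tray between -0.125 and -0.065 m) or (x of bearing in the frame of red_tray between 0.065 and 0.125 m and x of hub_nut in the frame of red_tray between -0.125 and -0.065 m and x of impact_socket in the frame of red_tray between -0.03 and 0.03 m) or (x of bearing in the frame of red_tray between 0.065 and 0.125 m and x of hub_nut in the frame of red_tray between -0.03 and 0.03 m and x of impact_socket in the frame of red_tray between -0.125 and -0.065 m)) and ((x of orange_filter in the frame of blue_tray between -0.125 and -0.065 m and x of cap_wrench in the frame of blue_tray between -0.03 and 0.03 m) or (x of orange_filter in the frame of blue_tray between -0.125 and -0.065 m and x of cap_wrench in the frame of blue_tray between 0.065 and 0.125 m) or (x of orange_filter in the frame of blue_tray between -0.03 and 0.03 m and x of cap_wrench in the frame of blue_tray between -0.125 and -0.065 m) or (x of orange_filter in the frame of blue_tray between -0.03 and 0.03 m and x of cap_wrench in the frame of blue_tray between 0.065 and 0.125 m) or (x of orange_filter in the frame of blue_tray between 0.065 and 0.125 m and x of cap_wrench in the frame of blue_tray between -0.125 and -0.065 m) or (x of orange_filter in the frame of blue_tray between 0.065 and 0.125 m and x of cap_wrench in the frame of blue_tray between -0.03 and 0.03 m)) and y of bearing in the frame of red_tray between -0.05 and 0.05 m and z of bearing in the frame of red_tray between 0.002 and 0.01 m and angle between each of bearing, hub_nut, impact_socket, orange_filter, cap_wrench's own z axis and vertical below 0.12 rad and linear speed of each of bearing, hub_nut, impact_socket, orange_filter, cap_wrench below 0.02 m/s and angular speed of each of bearing, hub_nut, impact_socket, orange_filter, cap_wrench below 0.3 rad/s and y of hub_nut in the frame of red_tray between -0.05 and 0.05 m and z of hub_nut in the frame of red_tray between 0.002 and 0.01 m and y of impact_socket in the frame of red_tray between -0.05 and 0.05 m and z of impact_socket in the frame of red_tray between 0.002 and 0.01 m and y of orange_filter in the frame of blue_tray between -0.05 and 0.05 m and z of orange_filter in the frame of blue_tray between 0.002 and 0.01 m and y of cap_wrench in the frame of blue_tray between -0.05 and 0.05 m and z of cap_wrench in the frame of blue_tray between 0.002 and 0.01 m); the robot touches nothing.
It fails at once if the tall white filter was moved by more than 20 mm (distance of white_filter from where it was at the start of the episode above 0.02 m).
It fails at once if the puller was moved by more than 20 mm (distance of puller from where it was at the start of the episode above 0.02 m).
It fails at once if the grease tin was moved by more than 20 mm (distance of grease_tin from where it was at the start of the episode above 0.02 m).
It fails at once if a part was dropped (it fell faster than 0.8 m/s, about 33 mm of free fall) ((linear speed of bearing above 0.8 m/s and contact force between the fingers and bearing below 0.05 N) or (linear speed of hub_nut above 0.8 m/s and contact force between the fingers and hub_nut below 0.05 N) or (linear speed of impact_socket above 0.8 m/s and contact force between the fingers and impact_socket below 0.05 N) or (linear speed of orange_filter above 0.8 m/s and contact force between the fingers and orange_filter below 0.05 N) or (linear speed of cap_wrench above 0.8 m/s and contact force between the fingers and cap_wrench below 0.05 N)).
It also fails if it takes over 128 s, if anything falls off the work surface, if the arm or the gripper's body presses on something with over 40 N, if the wrist force passes 120 N, or if a joint passes its speed limit or range.

## Working session

There is one attempt and no reset: what is moved stays moved. The work goes in short steps, Python scripts to look and compute and a shell command to move; the robot and the scene stay as the last step left them, time stands still between calls to the robot, and variables do not carry over. Pictures are saved under pics/ and viewed, about 12 in all and at most 16, crops included, and the job is handed in when it is done.

```bash
ls; mkdir -p pics; cat > h.py <<'E'
import numpy as np, cv2
from station import ctrl, cams
def shot(n,name=None):
    c=cams.read_camera(n)
    if name: cv2.imwrite(f'pics/{name}.png',c['image'][:,:,::-1])
    return c
def foc(c): return 240/np.tan(np.radians(c['vfov'])/2)
def pts(c):
    "world points per pixel from depth (pinhole)"
    f=foc(c); d=c['depth']; v,u=np.mgrid[:480,:640]
    P=np.stack([(u-c['cx'])/f*d,-(v-c['cy'])/f*d,-d,np.ones_like(d)],-1)
    return (P@np.linalg.inv(c['world_to_cam']).T)[...,:3]
def plane(c,u,v,z):
    f=foc(c); M=np.linalg.inv(c['world_to_cam'])
    r=M[:3,:3]@np.array([(u-c['cx'])/f,-(v-c['cy'])/f,-1]); o=M[:3,3]
    return o+r*(z-o[2])/r[2]
E
python3 - <<'E'
from h import *
for n in('scene','side'):
    c=shot(n,n+'1'); print(n,c['vfov'],np.linalg.inv(c['world_to_cam'])[:3,3].round(3),(c['depth']>0).mean())
c=shot('wrist','wrist1');print(c['vfov'],c['cx'],c['cy'],(c['depth']>0).mean())
print(ctrl.get_state())
E
```

```text
pics
scene 55.71140144723788 [ 1.188 -0.303  0.46 ] 0.9952473958333333
side 43.177870375754566 [0.167 0.735 0.749] 0.995888671875
65.70646984690485 318.63065925664665 238.6350582492573 0.993681640625
{'time_s': 0.15, 'joints': array([-1.39323132e-01,  2.91155006e-01, -1.53944392e-01,  1.12668340e+00,
        7.15745442e-06,  1.43152302e+00]), 'qvel': array([ 0.00018092, -0.00259698,  0.00121503,  0.00051395,  0.00097855,
        0.00084221]), 'joint_torque': array([ 1.43475558e-03, -5.37369597e+01,  3.31521606e+01,  1.14745408e-02,
       -1.60248046e-04, -2.47105180e-05]), 'tcp_pos': array([5.24662129e-01, 4.15117624e-05, 2.15665279e-01]), 'orientation': array([ 7.07124312e-01,  7.07089078e-01, -2.94108121e-04, -3.95972293e-04]), 'ft_force': array([-0.38393288, -0.04834674, -0.99076741]), 'ft_torque': array([-0.01693249,  0.00858956,  0.0102469 ]), 'opening': 0.08520181812197826}
```

View pics/scene1.png

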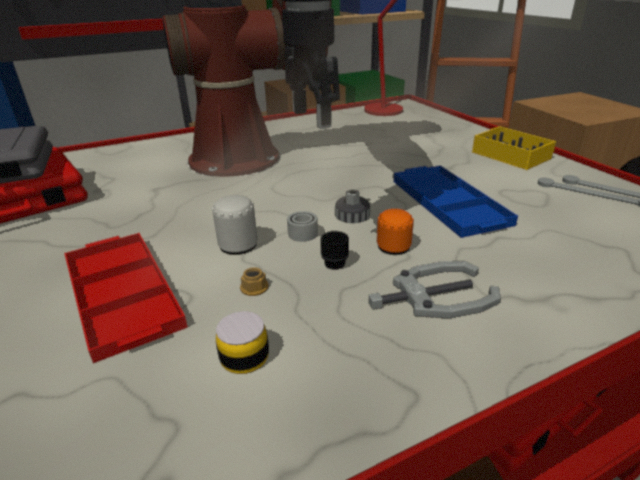

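View pics/side1.png

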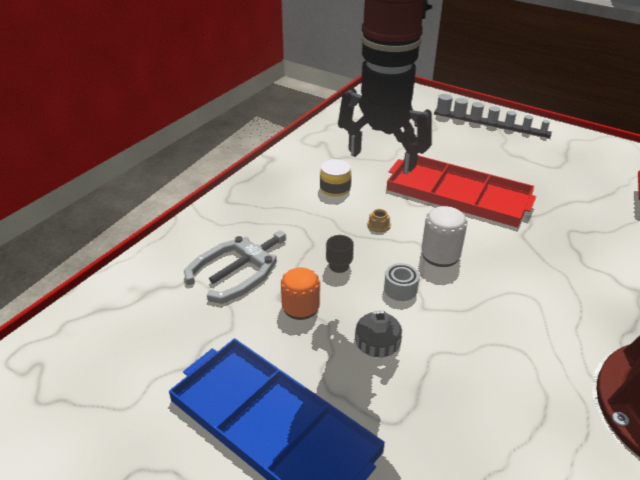

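The scene view shows the red tray at (125,290) and the blue one at (450,200). The bearing is at (302,227), nut at (253,282), socket at (335,250), cap wrench at (352,207), orange filter at (395,230), white filter at (235,225), tin at (242,342) and puller at (435,290). The side view shows the same things. Next I'll fuse both depth clouds.

```bash
cat > fuse.py <<'E'
from h import *
H=np.zeros((1000,800)); C=np.zeros((1000,800,3),np.uint8)   # rows: x 0.2..0.9 ; cols y
def build(cs):
    # map: row=(0.85-x)*1000, col=(0.5-y)*1000
    H=np.zeros((700,1000)); C=np.zeros((700,1000,3),np.uint8)
    for c in cs:
        P=pts(c).reshape(-1,3); col=c['image'].reshape(-1,3)
        k=(P[:,2]>.004)&(P[:,2]<.12)&(P[:,0]>.15)&(P[:,0]<.85)&(abs(P[:,1])<.5)
        for p,q in zip(P[k],col[k]):
            r,s=int((.85-p[0])*1000),int((.5-p[1])*1000)
            if p[2]>H[r,s]: H[r,s]=p[2]; C[r,s]=q
    return H,C
E
python3 - <<'E'
from fuse import *
cs=[shot('scene'),shot('side')]
for c in cs:
    P=pts(c); t=P[...,2]; k=(abs(t)<.01)&(P[...,0]>.3)&(P[...,0]<.8)&(abs(P[...,1])<.4);print('table z',np.median(t[k]))
H,C=build(cs); np.savez('m.npz',H=H,C=C)
img=cv2.dilate(C,np.ones((3,3)))
m=cv2.morphologyEx((H>.008).astype(np.uint8),cv2.MORPH_CLOSE,np.ones((7,7)))
n,l,s,ct=cv2.connectedComponentsWithStats(m)
for i in range(1,n):
    if s[i,4]>150:
        k=(l==i)&(H>0); 
        cc=np.argwhere(l==i)[:,::-1].astype(np.float32); r=cv2.minAreaRect(cc); e=cv2.minEnclosingCircle(cc)
        f=lambda p:(round(.85-p[1]/1000,3),round(.5-p[0]/1000,3))
        print(i,'rect',f(r[0]),np.round(r[1]),round(r[2],1),'circ',f(e[0]),round(e[1],1),'ztop',np.percentile(H[k],97).round(3),'col',np.median(C[k],0))
        cv2.putText(img,str(i),(int(ct[i][0])+30,int(ct[i][1])),0,.6,(255,255,255),1)
cv2.imwrite('pics/map.png',cv2.resize(img,(800,560))[:,:,::-1])
E
```

```text
table z 0.0011266594951567788
table z 0.0013888553819251803
1 rect (0.741, 0.101) [209. 130.] 12.1 circ (0.74, 0.103) 107.1 ztop 0.024 col [118. 120. 115.]
2 rect (0.73, -0.206) [67. 74.] 34.7 circ (0.73, -0.205) 37.5 ztop 0.057 col [175. 167. 168.]
3 rect (0.499, -0.343) [315. 142.] 84.9 circ (0.499, -0.342) 159.7 ztop 0.026 col [160.  30.  24.]
4 rect (0.492, 0.346) [135. 315.] 7.0 circ (0.492, 0.342) 159.3 ztop 0.026 col [ 32.  58. 112.]
5 rect (0.591, 0.132) [66. 70.] 26.6 circ (0.591, 0.132) 35.5 ztop 0.074 col [184.  89.  50.]
7 rect (0.59, 0.007) [50. 56.] 32.0 circ (0.59, 0.007) 28.5 ztop 0.058 col [59. 56. 52.]
8 rect (0.589, -0.142) [44. 45.] 47.1 circ (0.588, -0.14) 24.8 ztop 0.033 col [111.  89.  59.]
13 rect (0.467, 0.0) [60. 64.] 48.0 circ (0.467, 0.0) 32.6 ztop 0.039 col [108. 108. 103.]
14 rect (0.444, 0.126) [74. 80.] 45.0 circ (0.445, 0.127) 40.2 ztop 0.056 col [69.5 69.  67. ]
15 rect (0.446, -0.126) [77. 81.] 19.4 circ (0.446, -0.126) 41.6 ztop 0.098 col [157. 155. 145.]
31 rect (0.159, -0.487) [15. 29.] 73.3 circ (0.16, -0.487) 15.4 ztop 0.047 col [135.5  19.   13.5]
```

View pics/map.png

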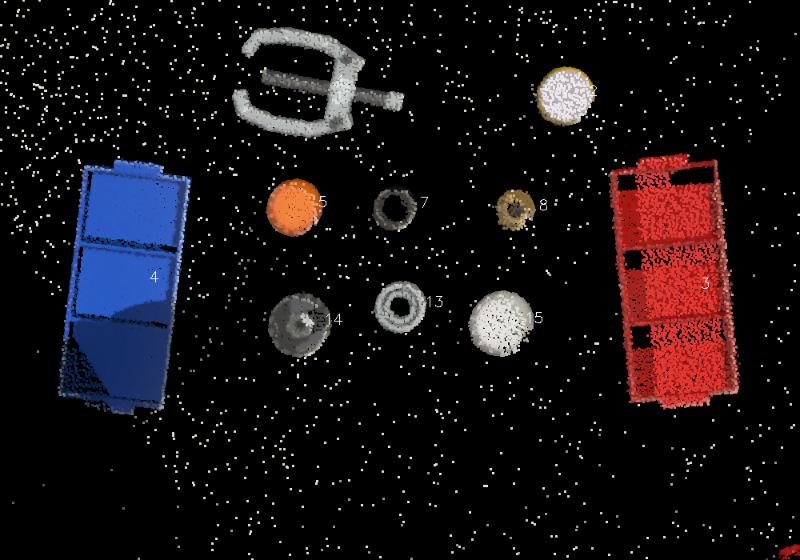

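View pics/wrist1.png

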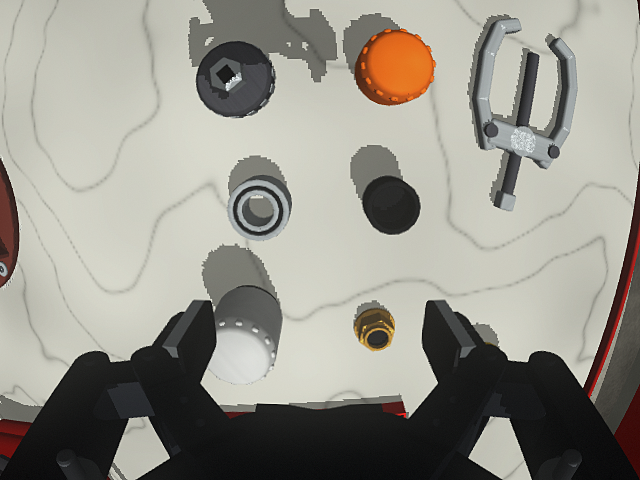

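Each thing matches its given size and height. The red tray is at (0.499,-0.343) with yaw +5°, and the blue is at (0.492,0.344) with yaw −7°. I'll turn the jaws across the trays' width first, then go over the nut.

```bash
python3 -m crank '[[[0,0,0,-10],[0,0,0,-10],[0,0,0,-10],[0,0,0,-10],[0,0,0,-10],[0,0,0,-10],[0,0,0,-10],[0,0,0,-10],[0,0,0,-10]]]' 100 40; python3 -m crank '[[[-1.6,-3.5,0,0],[-1.6,-3.5,-0,0],[-1.6,-3.6,2,0],[-1.6,-3.6,3,0],[0,0,3,0],[0,0,0,0],[0,0,0,0]]]'
python3 - <<'E'
from h import *
c=shot('wrist','w2'); s=ctrl.get_state(); print(s['joints'].round(2),s['tcp_pos'].round(4),np.linalg.inv(c['world_to_cam']).round(3))
E
```

```text
time_s: 1.38
tcp_pos: [0.5249, 0.0, 0.216]
orientation: [-0.003, 1.0, 0.0, -0.0]
ft_force: [0.0, -0.4, 0.5]
opening: 0.0853
time_s: 2.25
tcp_pos: [0.5894, -0.1418, 0.1372]
orientation: [-0.0, 1.0, -0.0, 0.0]
ft_force: [-0.2, 0.0, 0.9]
opening: 0.0853
[-0.36  0.49 -0.06  1.02 -0.   -0.36] [ 0.5897 -0.1418  0.1377] [[-0.001 -0.956 -0.292  0.516]
 [ 1.    -0.001  0.    -0.142]
 [-0.    -0.292  0.956  0.295]
 [ 0.     0.     0.     1.   ]]
```

View pics/w2.png

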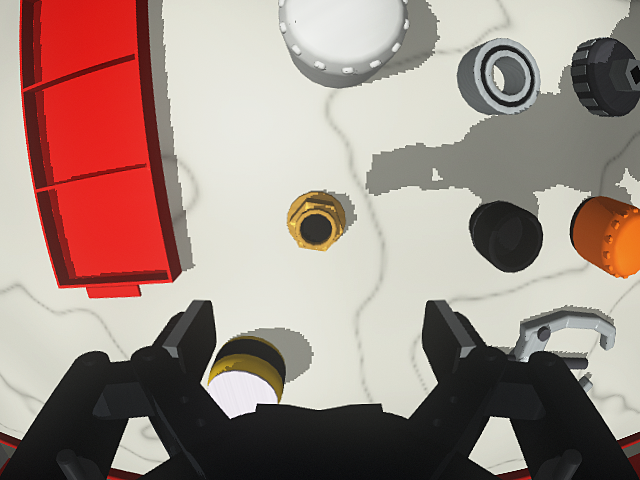

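The nut at (316,222) lies between the jaws, with the hexagon visible. I'll rectify it at its hexagon's top plane to read the flats.

```bash
cat >> h.py <<'E'
def ortho(c,x,y,z,half=.03,n=480):
    "wrist view onto plane z: rows = x down from +half, cols = -y (up=+x, left=+y)"
    f=foc(c); r,q=np.mgrid[:n,:n]; s=2*half/n
    W=np.stack([x+half-r*s,y+half-q*s,np.full(r.shape,z),np.ones(r.shape)],-1)@c['world_to_cam'].T
    X,Y,Z=W[...,0],-W[...,1],-W[...,2]; rho=np.hypot(X,Y); k=f*np.arctan2(rho,Z)/rho
    return cv2.remap(c['image'],(c['cx']+k*X).astype(np.float32),(c['cy']+k*Y).astype(np.float32),cv2.INTER_CUBIC)
E
python3 - <<'E'
from h import *
c=shot('wrist'); o=ortho(c,.589,-.142,.024); cv2.imwrite('pics/o_nut.png',o[:,:,::-1])
E
```

```text
(no output)
```

View pics/o_nut.png

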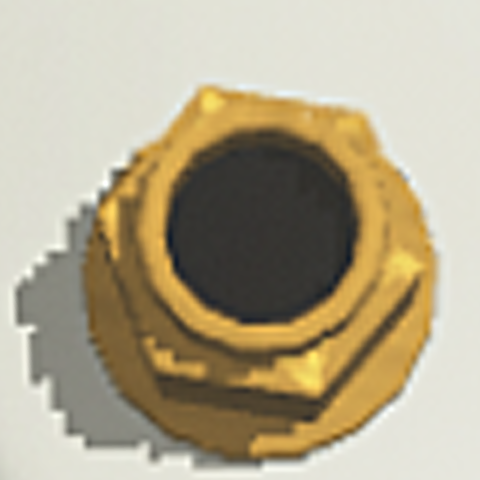

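The hexagon's flats have normals at yaw about −8°, 52° and 112°, centred at (0.588,−0.144). So I turn the jaws −22° to the 112° pair.

```bash
python3 -m crank '[[[0,-0.2,0,-7.5],[0,0,0,-7.5],[0,0,0,-7],[0,0,3,0],[0,0,3,0],[0,0,3,0],[0,0,1.9,0],[0,0,1,0],[0,0,0,0]]]' 65 60; python3 -m crank '[[[0,0,0,0],[0,0,0,0],[0,0,0,0],[0,0,0,0],[0,0,0,0]]]' 0 60;  python3 -m crank '[[[0,0,-0.5,0],[0,0,-1.5,0],[0,0,-2,0],[0,0,-3,0],[0,0,-3,0],[0,0,0,0]]]'
```

```text
time_s: 3.48
tcp_pos: [0.5892, -0.1439, 0.0175]
orientation: [-0.191, 0.982, -0.0, 0.0]
ft_force: [-0.3, 0.5, 0.2]
opening: 0.0557
time_s: 4.1
tcp_pos: [0.589, -0.144, 0.0172]
orientation: [-0.191, 0.982, -0.0, 0.0]
ft_force: [0.1, 0.9, -0.8]
opening: 0.0001
time_s: 4.85
tcp_pos: [0.591, -0.1447, 0.1207]
orientation: [-0.191, 0.982, -0.001, 0.002]
ft_force: [0.4, -0.3, -0.3]
opening: -0.0003
```

The opening is 0, so the grasp missed. I'll look.

```bash
python3 -m crank '[[[0,0,0,0],[0,0,0,0]]]' 65 60; python3 - <<'E'
from h import *
c=shot('wrist','w3'); print(ctrl.get_state()['tcp_pos'])
s=shot('side','s3')
E
```

```text
time_s: 5.1
tcp_pos: [0.5883, -0.1438, 0.1163]
orientation: [-0.191, 0.982, 0.0, -0.001]
ft_force: [0.2, 0.4, -0.1]
opening: 0.0361
[ 0.58836918 -0.14377009  0.11626343]
```

View pics/w3.png

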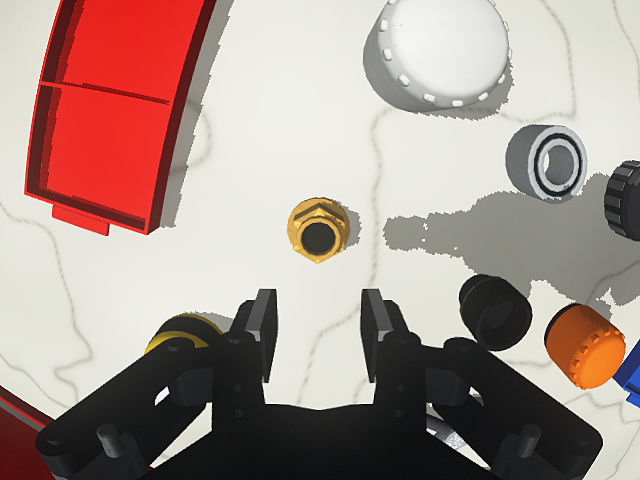

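The nut stands upright at (318,228), ahead of the jaws. I'll check whether it moved and how the fingers sit relative to it.

```bash
python3 - <<'E'
from fuse import *
for n in('scene','side','wrist'):
    c=shot(n); hsv=cv2.cvtColor(c['image'],cv2.COLOR_RGB2HSV); 
    m=cv2.inRange(hsv,(12,90,60),(26,255,255)); f=foc(c)
    if n!='wrist': P=pts(c)
    else:
        v,u=np.mgrid[:480,:640]; a,b=u-c['cx'],v-c['cy']; r=np.hypot(a,b)+1e-9; t=r/f; d=c['depth']
        X=d*np.tan(t)*a/r; Y=d*np.tan(t)*b/r
        P=(np.stack([X,-Y,-d,np.ones_like(d)],-1)@np.linalg.inv(c['world_to_cam']).T)[...,:3]
    k=(m>0)&(np.hypot(P[...,0]-.589,P[...,1]+.142)<.06)&(P[...,2]>.003)&(P[...,2]<.06)
    Q=P[k]; e=cv2.minEnclosingCircle(Q[:,:2].astype(np.float32)*1000); print(n,k.sum(),e,np.percentile(Q[:,2],[2,98]).round(4))
    top=Q[Q[:,2]>.027]; print('  top',cv2.minEnclosingCircle(top[:,:2].astype(np.float32)*1000))
    if n=='wrist': 
        g=P[260:385,225:285]; dd=c['depth'][260:385,225:285]; G=g[dd<.2]; print('finger lowest',G[G[:,2].argsort()[:5]].round(4), 'tcp',ctrl.get_state()['tcp_pos'])
E
```

```text
scene 563 ((590.1362915039062, -144.77957153320312), 23.159523010253906) [0.0039 0.0323]
  top ((588.4568481445312, -143.30801391601562), 16.220983505249023)
side 360 ((586.0478515625, -139.77545166015625), 22.7275333404541) [0.0039 0.0334]
  top ((586.9464111328125, -142.32717895507812), 17.894298553466797)
wrist 2259 ((588.6795654296875, -144.78350830078125), 23.647987365722656) [0.0037 0.0318]
  top ((588.6629028320312, -144.7988739013672), 15.617039680480957)
finger lowest [[ 0.6011 -0.1698  0.1348]
 [ 0.6031 -0.1691  0.1355]
 [ 0.5998 -0.1701  0.1356]
 [ 0.6021 -0.1694  0.1357]
 [ 0.6002 -0.17    0.1357]] tcp [ 0.58876954 -0.14391238  0.11667231]
```

View pics/s3.png

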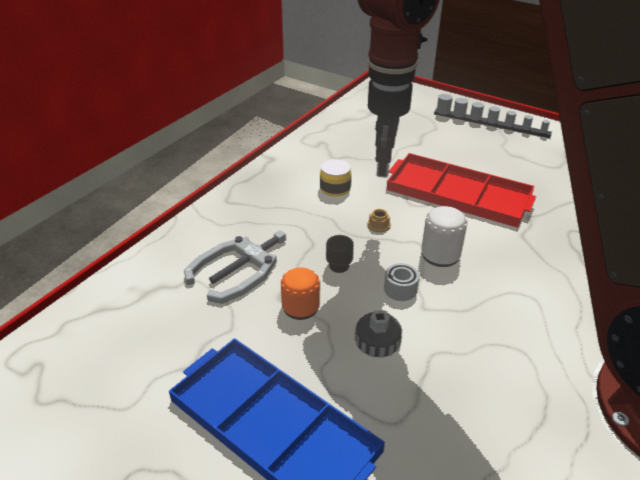

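The nut hasn't moved, at (0.5885,−0.1445). The fingertips seem to sit higher than the TCP spec implies, so I'll measure them with two cameras, open and shut.

```bash
cat >> h.py <<'E'
def wpts(c):
    f=foc(c); v,u=np.mgrid[:480,:640]; a,b=u-c['cx'],v-c['cy']; r=np.hypot(a,b)+1e-9; d=c['depth']; k=d*np.tan(r/f)/r
    return (np.stack([k*a,-k*b,-d,np.ones_like(d)],-1)@np.linalg.inv(c['world_to_cam']).T)[...,:3]
def tips():
    s=ctrl.get_state(); t=s['tcp_pos']; print('tcp',t.round(4),'open',s['opening'].round(4))
    for n in('scene','side','wrist'):
        c=shot(n); P=wpts(c) if n=='wrist' else pts(c)
        k=(np.hypot(P[...,0]-t[0],P[...,1]-t[1])<.07)&(P[...,2]>.06)&(P[...,2]<t[2]+.06)&(c['depth']>0)&(c['image'].max(2)<110)
        Q=P[k]; o=Q[:,2].argsort()[:40]; print(n,len(Q),'low z',np.percentile(Q[:,2],[0.5,2]).round(4),'rel',(np.median(Q[o],0)-t).round(4))
E
python3 -c "
from h import *
tips()"; python3 -m crank '[[[0,0,0,0],[0,0,0,0],[0,0,0,0],[0,0,0,0],[0,0,0,0]]]' 0 60; python3 -c "
from h import *
tips()"
```

```text
time_s: 5.98
tcp_pos: [0.589, -0.144, 0.1171]
orientation: [-0.191, 0.982, -0.0, -0.0]
ft_force: [0.5, -0.2, 0.3]
opening: 0.0Traceback (most recent call last):
  File "<string>", line 3, in <module>
    tips()
    ~~~~^^
  File "h.py", line 27, in tips
    s=ctrl.get_state(); t=s['tcp_pos']; print('tcp',t.round(4),'open',s['opening'].round(4))
                                                                      ^^^^^^^^^^^^^^^^^^
AttributeError: 'float' object has no attribute 'round'
Traceback (most recent call last):
  File "h.py", line 27, in tips
    s=ctrl.get_state(); t=s['tcp_pos']; print('tcp',t.round(4),'open',s['opening'].round(4))
                                                                      ^^^^^^^^^^^^^^^^^^
AttributeError: 'float' object has no attribute 'round'
```

```bash
sed -i "s/s\['opening'\].round(4)/round(float(s['opening']),4)/" h.py
python3 -c "
from h import *
tips(); shot('scene','sc4')"; python3 -m crank '[[[0,0,0,0],[0,0,0,0],[0,0,0,0],[0,0,0,0],[0,0,0,0]]]' 65 60; python3 -c "
from h import *
tips();shot('scene','sc5')
a=cv2.imread('pics/sc4.png')[60:300,180:420];b=cv2.imread('pics/sc5.png')[60:300,180:420]
cv2.imwrite('pics/cmp.png',cv2.resize(np.hstack([a,b]),None,fx=1.66,fy=1.66))"
```

```text
tcp [ 0.589  -0.144   0.1171] open 0.0
scene 462 low z [0.1342 0.1353] rel [ 0.008  -0.0014  0.0202]
side 148 low z [0.1344 0.1349] rel [-0.0053  0.0083  0.0254]
wrist 3716 low z [0.1365 0.1383] rel [-0.0097 -0.0046  0.0194]
time_s: 6.8
tcp_pos: [0.589, -0.144, 0.1171]
orientation: [-0.191, 0.982, -0.0, 0.0]
ft_force: [0.6, 0.9, -0.3]
opening: 0.0556
tcp [ 0.589  -0.144   0.1171] open 0.0556
scene 630 low z [0.1379 0.1396] rel [-0.0038  0.0235  0.0231]
side 155 low z [0.1392 0.1401] rel [-0.015   0.0342  0.0294]
wrist 4949 low z [0.1375 0.1397] rel [ 0.0057 -0.0245  0.0202]
```

View pics/cmp.png

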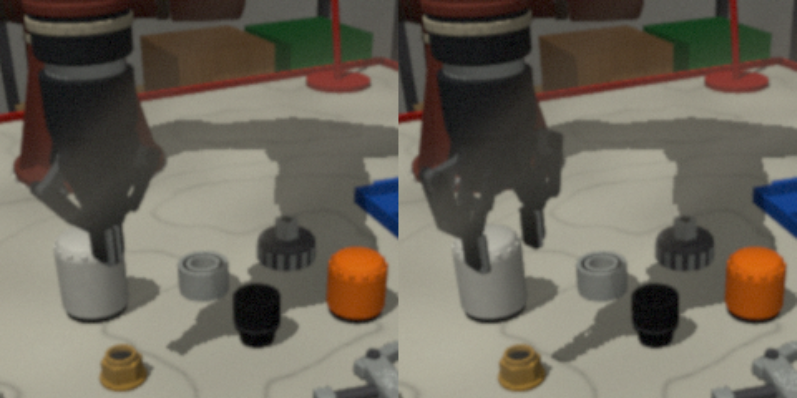

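All three cameras put the shut fingertips about 18 mm behind the reported TCP, and about 21 mm behind at 55 mm opening. The stated value is 11 mm ahead, so the whole grip sits about 28 mm higher than described. The closing fingers therefore passed just above the nut. I'll use this measured offset from here, feeling for contact on the way down.

```bash
python3 -m crank '[[[0,0,3,0],[0,0,3,0],[0,0,3,0],[0,0,2,0],[0,0,0.6,0],[0,0,0,0],[0,0,0,0]]]' 65 60; python3 -m crank '[[[0,0,0.5,0],[0,0,0.5,0],[0,0,0,0],[0,0,0,0]]]'; python3 -m crank '[[[0,0,0,0],[0,0,0,0],[0,0,0,0],[0,0,0,0],[0,0,0,0]]]' 0 60;
```

```text
time_s: 7.88
tcp_pos: [0.5898, -0.1443, 0.0021]
orientation: [-0.191, 0.982, -0.0, 0.001]
ft_force: [0.3, -0.6, -0.9]
opening: 0.0554
time_s: 8.38
tcp_pos: [0.589, -0.144, -0.0089]
orientation: [-0.191, 0.982, 0.0, -0.0]
ft_force: [0.3, -0.7, 0.2]
opening: 0.0554
time_s: 9.0
tcp_pos: [0.5893, -0.1441, -0.0084]
orientation: [-0.191, 0.982, -0.0, 0.0]
ft_force: [-1.0, -0.2, 5.6]
opening: 0.0343
```

Gripped at 34 mm, close to the 36 mm across flats. I'll lift it and carry it to the red +95 compartment at (0.594,−0.335), turning back +17° to match the tray's yaw.

```bash
python3 -m crank '[[[0,0,-0.5,0],[0,0,-1.5,0],[0,0,-2,0],[0,0,-2,0],[0,0,-2,6],[0,0,0,6],[0,0,0,5],[0,0,0,0],[0,0,0,0]]]'
python3 - <<'E'
from h import *
s=ctrl.get_state(); p=s['tcp_pos']; c=shot('wrist'); P=wpts(c); hsv=cv2.cvtColor(c['image'],cv2.COLOR_RGB2HSV)
k=(cv2.inRange(hsv,(12,90,60),(26,255,255))>0)&(np.hypot(P[...,0]-p[0],P[...,1]-p[1])<.05); print(k.sum(),P[k].min(0),P[k].max(0),s['opening'])
def loc(x,y):
  q=s['orientation']; from scipy.spatial.transform import Rotation as R
  return R.from_quat(q).inv().apply(np.array([x,y,p[2]])-p)*100
print(p,loc(.594,-.335))
# tray edges check: red mask from scene depth, rim points
for n in('scene','side'):
    c=shot(n);P=pts(c);h=cv2.cvtColor(c['image'],cv2.COLOR_RGB2HSV)
    for nm,lo,hi,yc in(('red',(0,150,60),(6,255,255),-.343),('blue',(100,120,40),(125,255,255),.344)):
        k=(cv2.inRange(h,lo,hi)>0)&(abs(P[...,1]-yc)<.12)&(P[...,0]>.3)&(P[...,0]<.7)&(P[...,2]<.04)
        r=cv2.minAreaRect((P[k][:,:2]*1000).astype(np.float32)); print(n,nm,np.round(r[0],1),np.round(r[1]),round(r[2],1))
E
```

```text
time_s: 10.12
tcp_pos: [0.589, -0.144, 0.0715]
orientation: [-0.045, 0.999, -0.0, 0.0]
ft_force: [-0.0, 0.8, -0.7]
opening: 0.0349
7221 [ 0.56456611 -0.18197758  0.0804177 ] [ 0.60880854 -0.12287563  0.17150849] 0.03491733088127404
[ 0.58902833 -0.14403033  0.07145444] [ 1.20479787e+00 -1.90654081e+01  1.85496125e-03]
scene red [ 499.3 -340.3] [312. 135.] 5.4
scene blue [494.6 344.4] [134. 309.] 83.3
side red [ 496.7 -342.6] [308. 142.] 5.6
side blue [490.9 345.8] [133. 312.] 83.2
```

The nut lifted 80 mm cleanly. Tray refinement gives red (0.498,−0.342) at +5.4° and blue (0.493,0.345) at −6.7°.

```bash
python3 -m crank '[[[0.2,-3,0,0],[0.3,-4,0,0],[0.3,-4,0,0],[0.3,-4,0,0],[0.2,-3.9,0,0],[0,0,2,0],[0,0,2,0],[0,0,2,0],[0,0,1,0],[0,0,0.3,0],[0,0,0,0],[0,0,0,0]]]'; python3 -m crank '[[[0,0,0.1,0],[0,0,0,0]]]';
```

```text
time_s: 11.78
tcp_pos: [0.593, -0.3337, -0.0011]
orientation: [-0.044, 0.999, -0.0, 0.0]
ft_force: [0.3, 0.1, -0.8]
opening: 0.0349
time_s: 12.02
tcp_pos: [0.5929, -0.3337, -0.0024]
orientation: [-0.044, 0.999, -0.0, 0.0]
ft_force: [-0.8, -1.0, 1.4]
opening: 0.0343
```

```bash
python3 -m crank '[[[0,0,0,0],[0,0,0,0],[0,0,-1,0],[0,0,-2,0],[0,0,-3,0],[0,0,-4,0],[0,0,0,0]]]' 62; python3 -m crank '[[[-0.4,5,0,0],[-0.4,5,0,0],[-0.4,5,0,0],[-0.4,5,0,0],[-0.4,5,0,0],[-0.4,5,0,0],[-0.4,3.9,0,0],[0,0,0,0],[0,0,0,0]]]' 100
cat > look.py <<'E'
from h import *
import sys
from scipy.spatial.transform import Rotation as R
# look.py x y zmin zmax : circle of wrist-seen points near x,y in height band; gives offset in tool axes (cm)
x,y,a,b=map(float,sys.argv[1:5]); s=ctrl.get_state(); p=s['tcp_pos']
for n in('wrist','scene','side'):
    c=shot(n,n+'_l' if n=='wrist' else None); P=wpts(c) if n=='wrist' else pts(c)
    k=(np.hypot(P[...,0]-x,P[...,1]-y)<.055)&(P[...,2]>a)&(P[...,2]<b)&(c['depth']>0)
    if n=='wrist': k[300:]=False
    Q=P[k]
    if len(Q)<10: print(n,'few');continue
    (cx,cy),r=cv2.minEnclosingCircle((Q[:,:2]*1000).astype(np.float32)); t=np.array([cx/1000,cy/1000,p[2]])
    print(n,len(Q),round(cx,1),round(cy,1),'r',round(r,1),'tool cm',(R.from_quat(s['orientation']).inv().apply(t-p)*100).round(2))
print(p.round(4),s['joints'].round(2))
E
python3 look.py .59 .007 .045 .065
```

```text
time_s: 12.9
tcp_pos: [0.5947, -0.3349, 0.1015]
orientation: [-0.044, 0.999, -0.002, 0.003]
ft_force: [-0.4, 0.2, 0.3]
opening: 0.0525
time_s: 14.02
tcp_pos: [0.5907, 0.0064, 0.0969]
orientation: [-0.044, 0.999, -0.0, -0.0]
ft_force: [0.8, -0.3, -0.3]
opening: 0.0852
wrist 2859 591.0 5.6 r 25.3 tool cm [-0.02 -0.08  0.  ]
scene 409 591.1 5.3 r 25.5 tool cm [-0.02 -0.1   0.  ]
side 377 589.5 7.4 r 26.3 tool cm [0.12 0.11 0.  ]
[0.5907 0.0064 0.0969] [-0.11  0.5  -0.16  0.91 -0.   -0.2 ]
```

The three cameras agree within 1–2 mm. Now the socket.

```bash
python3 -m crank '[[[0,0,2.5,0],[0,0,2.5,0],[0,0,2.5,0],[0,0,1.2,0],[0,0,0.5,0],[0,0,0,0]]]' 100 60; python3 -m crank '[[[0,0,0,0],[0,0,0,0],[0,0,0,0],[0,0,0,0],[0,0,0,0]]]' 0 60; python3 -m crank '[[[0,0,-0.5,0],[0,0,-1.5,0],[0,0,-2,0],[0,0,-3,0],[0,0,-3,0],[0,0,-1,0],[0,0,0,0]]]'
```

```text
time_s: 14.92
tcp_pos: [0.5912, 0.0065, 0.0054]
orientation: [-0.043, 0.999, -0.0, 0.0]
ft_force: [0.2, -0.5, 1.2]
opening: 0.0856
time_s: 15.55
tcp_pos: [0.5914, 0.0066, 0.0061]
orientation: [-0.044, 0.999, -0.0, 0.001]
ft_force: [-1.4, -0.8, 7.1]
opening: 0.0494
time_s: 16.42
tcp_pos: [0.5911, 0.0067, 0.1155]
orientation: [-0.044, 0.999, -0.0, 0.0]
ft_force: [-0.3, 0.0, -5.1]
opening: 0.0493
```

```bash
python3 -m crank '[[[0.8,-2,0,0],[1.6,-4.5,0,0],[1.6,-4.5,0,0],[1.6,-4.5,0,0],[1.6,-4.5,0,0],[1.6,-4.5,0,0],[1.6,-4.5,0,0],[1.2,-3,0,0],[0.8,-1.8,0,0],[0,0,0,0]]]'; python3 -m crank '[[[0,0,2.5,0],[0,0,2.5,0],[0,0,2.5,0],[0,0,1.5,0],[0,0,0.9,0],[0,0,0.3,0],[0,0,0.1,0],[0,0,0,0],[0,0,0,0]]]'
```

```text
time_s: 17.68
tcp_pos: [0.4957, -0.3416, 0.1143]
orientation: [-0.043, 0.999, 0.0, -0.001]
ft_force: [0.0, 0.5, -4.4]
opening: 0.0493
time_s: 18.8
tcp_pos: [0.497, -0.341, 0.0126]
orientation: [-0.044, 0.999, -0.0, 0.0]
ft_force: [0.4, 0.1, -5.3]
opening: 0.0492
```

```bash
python3 -m crank '[[[0,0,0.1,0],[0,0,0.05,0],[0,0,0,0]]]'; python3 -m crank '[[[0,0,0.1,0],[0,0,0,0]]]'
```

```text
time_s: 19.18
tcp_pos: [0.4971, -0.3411, 0.0121]
orientation: [-0.044, 0.999, -0.0, 0.0]
ft_force: [-4.0, 1.7, 10.4]
opening: 0.0489
time_s: 19.42
tcp_pos: [0.4972, -0.3412, 0.0121]
orientation: [-0.044, 0.999, -0.001, 0.001]
ft_force: [-6.5, 3.8, 20.7]
opening: 0.0491
```

On the floor. I'll release it, rise, and go to the bearing above the white filter's height.

```bash
python3 -m crank '[[[0,0,0,0],[0,0,0,0],[0,0,-1,0],[0,0,-2,0],[0,0,-4,0],[0,0,-4,0],[0,0,-2,0],[0,0,0,0]]]' 78; python3 -m crank '[[[0,5,0,0],[0,5,0,0],[0,5,0,0],[0,5,0,0],[0,5,0,0],[0,5,0,0],[0,4.2,0,0],[0,0,0,0],[0,0,0,0]]]' 100; python3 look.py .467 0 .03 .045
```

```text
time_s: 20.42
tcp_pos: [0.4978, -0.3417, 0.1417]
orientation: [-0.044, 0.999, -0.001, 0.001]
ft_force: [0.3, -0.5, -0.2]
opening: 0.0665
time_s: 21.55
tcp_pos: [0.4668, -0.0002, 0.1391]
orientation: [-0.044, 0.999, -0.0, -0.0]
ft_force: [-0.4, 0.7, 0.5]
opening: 0.0858
wrist 3876 467.0 -1.1 r 30.1 tool cm [-0.02 -0.08 -0.  ]
scene 403 467.4 -1.6 r 31.3 tool cm [-0.05 -0.14 -0.  ]
side 614 465.0 -0.4 r 31.8 tool cm [ 0.17 -0.    0.  ]
[ 4.668e-01 -2.000e-04  1.391e-01] [-0.16  0.24 -0.43  0.89 -0.   -0.24]
```

View pics/wrist_l.png

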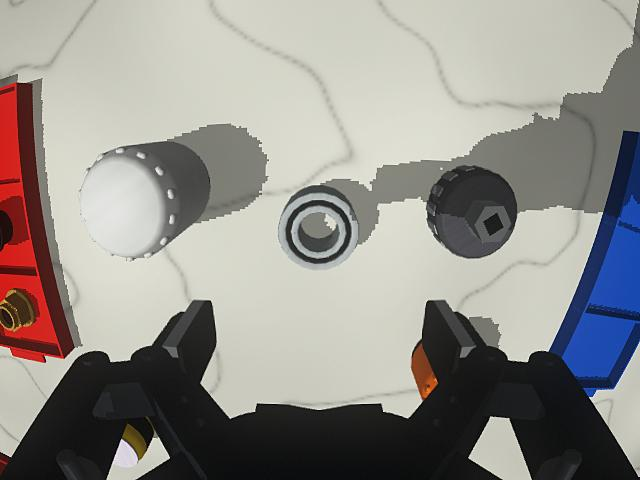

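The bearing at (318,227) is centred between the jaws, and the nut at (15,312) stands in the red tray. The wrench's boss is visible at (490,220).

```bash
python3 -m crank '[[[0,-0.1,3,0],[0,0,3,0],[0,0,3,0],[0,0,3,0],[0,0,1.7,0],[0,0,0.7,0],[0,0,0.3,0],[0,0,0,0],[0,0,0,0]]]' 100 60; python3 -m crank '[[[0,0,0,0],[0,0,0,0],[0,0,0,0],[0,0,0,0],[0,0,0,0]]]' 0 60; python3 -m crank '[[[0,0,-0.5,0],[0,0,-1.5,0],[0,0,-3,0],[0,0,-4,0],[0,0,-4,0],[0,0,-2,0],[0,0,0,0],[0,0,0,0]]]'
```

```text
time_s: 22.82
tcp_pos: [0.4676, -0.0012, -0.0068]
orientation: [-0.044, 0.999, -0.0, 0.001]
ft_force: [-0.6, 0.7, 0.0]
opening: 0.0854
time_s: 23.45
tcp_pos: [0.4673, -0.001, -0.0065]
orientation: [-0.044, 0.999, -0.0, 0.0]
ft_force: [-3.5, 1.5, 13.8]
opening: 0.0587
time_s: 24.45
tcp_pos: [0.4662, -0.001, 0.1415]
orientation: [-0.044, 0.999, 0.0, -0.001]
ft_force: [-0.1, -0.3, -4.3]
opening: 0.0584
```

```bash
python3 -m crank '[[[0.6,-2,0,0],[1.2,-4.5,0,0],[1.2,-4.5,0,0],[1.3,-4.5,0,0],[1.3,-4.5,0,0],[1.3,-4.5,0,0],[1.2,-4.5,0,0],[0.8,-3.5,0,0],[0.5,-1.8,0,0],[0,0,0,0]]]'; python3 -m crank '[[[0,0,3,0],[0,0,3,0],[0,0,3,0],[0,0,3,0],[0,0,1.2,0],[0,0,0.5,0],[0,0,0.2,0],[0,0,0,0],[0,0,0,0]]]';  python3 -m crank '[[[0,0,0.1,0],[0,0,0.1,0],[0,0,0,0]]]'
```

```text
time_s: 25.7
tcp_pos: [0.4027, -0.3511, 0.1414]
orientation: [-0.043, 0.999, 0.001, -0.001]
ft_force: [0.4, 1.4, -4.7]
opening: 0.0586
time_s: 26.82
tcp_pos: [0.4037, -0.3513, 0.0042]
orientation: [-0.044, 0.999, -0.0, 0.0]
ft_force: [0.4, 0.7, -3.7]
opening: 0.0588
time_s: 27.2
tcp_pos: [0.4033, -0.3509, 0.0015]
orientation: [-0.044, 0.999, 0.0, -0.0]
ft_force: [-0.6, 0.0, -3.7]
opening: 0.0585
```

```bash
python3 -m crank '[[[0,0,0.1,0],[0,0,0.08,0],[0,0,0,0]]]'
```

```text
time_s: 27.58
tcp_pos: [0.4033, -0.3509, -0.0003]
orientation: [-0.044, 0.999, 0.0, -0.0]
ft_force: [-0.4, -0.8, -4.3]
opening: 0.0586
```

```bash
python3 -m crank '[[[0,0,0.1,0],[0,0,0,0]]]';python3 -m crank '[[[0,0,0.08,0],[0,0,0,0]]]'
```

```text
time_s: 27.82
tcp_pos: [0.4033, -0.351, -0.0004]
orientation: [-0.044, 0.999, -0.0, 0.0]
ft_force: [-3.0, 2.8, 7.0]
opening: 0.0588
time_s: 28.08
tcp_pos: [0.4034, -0.351, -0.0005]
orientation: [-0.044, 0.999, -0.0, 0.0]
ft_force: [-4.1, 4.9, 18.5]
opening: 0.0582
```

Bearing down. I'll release and go to the orange filter.

```bash
python3 -m crank '[[[0,0,0,0],[0,0,0,0],[0,0,-1,0],[0,0,-2,0],[0,0,-4,0],[0,0,-4,0],[0,0,-3,0],[0,0,0,0]]]' 84; python3 -m crank '[[[-2.3,4.64,0,0],[-2.3,4.64,0,0],[-2.3,4.64,0,0],[-2.3,4.64,0,0],[-2.3,4.64,0,0],[-2.3,4.64,0,0],[-2.3,4.64,0,0],[-2.3,4.64,0,0],[-2.3,4.64,0,0],[-2.3,4.64,0,0]]]' 100; python3 -m crank '[[[0,0,0,6],[0,0,0,6],[0,0,0,0]]]'; python3 look.py .591 .132 .035 .08
```

```text
time_s: 29.08
tcp_pos: [0.4046, -0.3524, 0.1409]
orientation: [-0.044, 0.999, -0.002, 0.002]
ft_force: [-0.1, -0.2, -0.1]
opening: 0.0719
time_s: 30.32
tcp_pos: [0.5919, 0.133, 0.1372]
orientation: [-0.044, 0.999, -0.0, -0.001]
ft_force: [0.9, 0.5, 0.1]
opening: 0.0855
time_s: 30.7
tcp_pos: [0.5914, 0.1314, 0.1372]
orientation: [0.061, 0.998, -0.0, -0.001]
ft_force: [0.4, 0.3, 0.0]
opening: 0.0859
wrist 7478 590.9 131.3 r 32.9 tool cm [ 0.05 -0.02  0.  ]
scene 982 592.6 129.8 r 32.9 tool cm [-0.14 -0.14 -0.  ]
side 1286 587.9 133.3 r 33.2 tool cm [0.38 0.15 0.  ]
[0.5914 0.1314 0.1372] [ 0.1   0.5  -0.06  1.02 -0.    0.22]
```

```bash
python3 -m crank '[[[0,0,3,0],[0,0,3,0],[0,0,3,0],[0,0,2.5,0],[0,0,1.3,0],[0,0,0.5,0],[0,0,0.2,0],[0,0,0,0]]]' 100 50; python3 -m crank '[[[0,0,0,0],[0,0,0,0],[0,0,0,0],[0,0,0,0],[0,0,0,0]]]' 0 50; python3 -m crank '[[[0,0,-0.5,0],[0,0,-1.5,0],[0,0,-2,0],[0,0,-2,0],[0,0,-2,0],[0,0,0,0],[0,0,0,0]]]'
```

```text
time_s: 31.85
tcp_pos: [0.5926, 0.1314, 0.0037]
orientation: [0.061, 0.998, 0.0, 0.001]
ft_force: [-0.3, 0.0, -0.1]
opening: 0.0853
time_s: 32.48
tcp_pos: [0.5925, 0.1315, 0.0041]
orientation: [0.061, 0.998, 0.0, 0.001]
ft_force: [-1.9, 0.4, 6.3]
opening: 0.0645
time_s: 33.35
tcp_pos: [0.5916, 0.1313, 0.0826]
orientation: [0.061, 0.998, -0.0, -0.0]
ft_force: [-0.2, -1.0, -3.8]
opening: 0.0643
```

```bash
python3 -m crank '[[[0.3,-0,0,0],[0.5,4,0,0],[0.5,4,0,0],[0.6,4,0,0],[0.5,4,0,0],[0.5,4,0,0],[0,0,2,0],[0,0,2,0],[0,0,2,0],[0,0,0.9,0],[0,0,0,0],[0,0,0,0]]]'; python3 -m crank '[[[0,0,0.1,0],[0,0,0.1,0],[0,0,0,0]]]';python3 -m crank '[[[0,0,0.1,0],[0,0,0,0]]]'
```

```text
time_s: 34.85
tcp_pos: [0.5881, 0.3335, 0.0147]
orientation: [0.061, 0.998, 0.0, 0.0]
ft_force: [-0.4, -0.2, -3.5]
opening: 0.0642
time_s: 35.22
tcp_pos: [0.5876, 0.3334, 0.0121]
orientation: [0.061, 0.998, 0.0, 0.0]
ft_force: [0.5, -0.5, -3.7]
opening: 0.0643
time_s: 35.48
tcp_pos: [0.5875, 0.3333, 0.0109]
orientation: [0.061, 0.998, -0.0, -0.0]
ft_force: [-0.2, -1.5, -3.9]
opening: 0.0641
```

```bash
python3 -m crank '[[[0,0,0.1,0],[0,0,0,0]]]'; python3 -m crank '[[[0,0,0.08,0],[0,0,0,0]]]'
```

```text
time_s: 35.72
tcp_pos: [0.5877, 0.3334, 0.0102]
orientation: [0.061, 0.998, 0.0, 0.0]
ft_force: [-0.4, -0.2, -2.1]
opening: 0.0641
time_s: 35.98
tcp_pos: [0.5877, 0.3334, 0.0101]
orientation: [0.061, 0.998, 0.0, 0.0]
ft_force: [-4.1, -1.8, 5.8]
opening: 0.0641
```

```bash
python3 -m crank '[[[0,0,0,0],[0,0,0,0],[0,0,-1,0],[0,0,-2,0],[0,0,-4,0],[0,0,-4,0],[0,0,-2,0],[0,0,0,0]]]' 92; python3 -m crank '[[[2,-3.7,0,0],[2,-3.7,0,0],[2,-3.7,0,0],[2,-3.7,0,0],[2,-3.7,0,0],[1.8,-3.7,0,0],[0,0,0,0],[0,0,0,0]]]' 60; python3 look.py .444 .127 .02 .036;python3 look.py .444 .127 .048 .06; python3 - <<'E'
from h import *
o=ortho(shot('wrist'),.444,.127,.054,.025); cv2.imwrite('pics/o_w.png',o[:,:,::-1])
E
```

```text
time_s: 36.98
tcp_pos: [0.5889, 0.3339, 0.1416]
orientation: [0.061, 0.998, 0.001, 0.002]
ft_force: [-0.5, -0.1, -0.1]
opening: 0.0784
time_s: 37.98
tcp_pos: [0.4436, 0.1275, 0.1389]
orientation: [0.061, 0.998, 0.0, -0.0]
ft_force: [0.1, 0.6, -0.4]
opening: 0.0512
wrist 5710 444.6 124.6 r 38.1 tool cm [-0.13 -0.28 -0.  ]
scene 483 447.0 122.8 r 37.0 tool cm [-0.39 -0.43 -0.  ]
side 1068 441.9 126.6 r 37.8 tool cm [ 0.15 -0.11 -0.  ]
[0.4436 0.1275 0.1389] [ 0.12  0.23 -0.45  0.89  0.    0.24]
wrist 1365 444.4 124.7 r 15.8 tool cm [-0.09 -0.32 -0.  ]
scene 107 445.7 124.6 r 16.9 tool cm [-0.22 -0.31 -0.  ]
side 241 441.6 123.7 r 16.6 tool cm [ 0.17 -0.45 -0.  ]
[0.4438 0.128  0.1389] [ 0.12  0.24 -0.45  0.89  0.    0.24]
```

View pics/o_w.png

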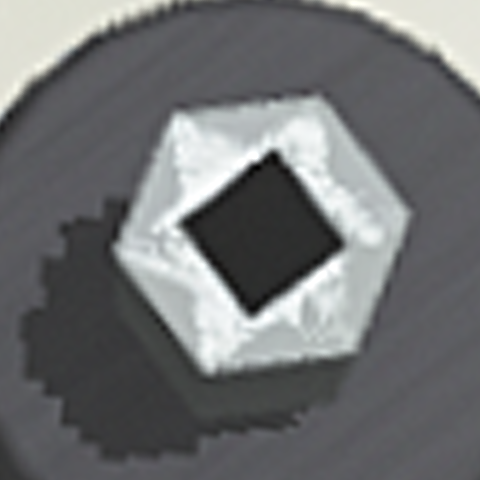

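The boss is centred at (0.4445,0.1245), with flat normals at yaw +7°, 67° and 127°. I turn +16° to the 67° pair.

```bash
python3 -m crank '[[[-0.1,-0.33,0,8],[0,0,0,8],[0,0,3,0],[0,0,3,0],[0,0,3,0],[0,0,2,0],[0,0,0.8,0],[0,0,0.2,0],[0,0,0,0],[0,0,0,0]]]' 60 50; python3 -m crank '[[[0,0,0,0],[0,0,0,0],[0,0,0,0],[0,0,0,0],[0,0,0,0]]]' 0 50; python3 -m crank '[[[0,0,-0.5,0],[0,0,-1.5,0],[0,0,-2,0],[0,0,-2,0],[0,0,-2,0],[0,0,0,-8],[0,0,0,-8],[0,0,0,0]]]'
```

```text
time_s: 39.58
tcp_pos: [0.4446, 0.1241, 0.0198]
orientation: [0.199, 0.98, 0.0, 0.001]
ft_force: [0.6, -0.3, -0.0]
opening: 0.051
time_s: 40.2
tcp_pos: [0.4444, 0.1241, 0.0198]
orientation: [0.199, 0.98, 0.0, 0.0]
ft_force: [-1.3, -0.1, 6.7]
opening: 0.0266
time_s: 41.2
tcp_pos: [0.4438, 0.124, 0.0993]
orientation: [0.062, 0.998, -0.0, -0.0]
ft_force: [0.4, -0.1, -2.6]
opening: 0.0258
```

```bash
python3 -m crank '[[[0.7,2,0,0],[1.1,3.5,0,0],[1.1,3.5,0,0],[1.1,3.5,0,0],[1.1,3.5,0,0],[1.1,3.5,0,0],[0.8,2,0,0],[0.3,1,0,0],[0,0,0,0]]]'; python3 -m crank '[[[0,0,2,0],[0,0,2,0],[0,0,2,0],[0,0,0.9,0],[0,0,0.2,0],[0,0,0,0],[0,0,0,0]]]'; python3 -m crank '[[[0,0,0.1,0],[0,0,0,0]]]'
```

```text
time_s: 42.32
tcp_pos: [0.3989, 0.3562, 0.099]
orientation: [0.061, 0.998, -0.0, -0.0]
ft_force: [0.2, -0.5, -2.5]
opening: 0.0257
time_s: 43.2
tcp_pos: [0.3995, 0.3565, 0.0289]
orientation: [0.061, 0.998, 0.0, 0.0]
ft_force: [0.6, -0.1, -2.9]
opening: 0.026
time_s: 43.45
tcp_pos: [0.399, 0.3563, 0.0273]
orientation: [0.061, 0.998, 0.0, 0.0]
ft_force: [-0.6, -0.3, -2.1]
opening: 0.0258
```

```bash
python3 -m crank '[[[0,0,0.1,0],[0,0,0,0]]]'; python3 -m crank '[[[0,0,0.1,0],[0,0,0,0]]]'
```

```text
time_s: 43.7
tcp_pos: [0.3989, 0.3562, 0.0261]
orientation: [0.061, 0.998, -0.0, -0.0]
ft_force: [-0.4, -1.0, -3.0]
opening: 0.0257
time_s: 43.95
tcp_pos: [0.399, 0.3563, 0.0258]
orientation: [0.061, 0.998, 0.0, 0.0]
ft_force: [-2.0, -0.9, 6.2]
opening: 0.026
```

Contact with the floor. I'll release, rise, move back to the middle and check both trays.

```bash
python3 -m crank '[[[0,0,0,0],[0,0,0,0],[0,0,-1,0],[0,0,-2,0],[0,0,-4,0],[0,0,-4,0],[0,0,-4,0],[0,0,-4,0],[0,0,0,0]]]' 50; python3 -m crank '[[[0,-5,0,0],[0,-5,0,0],[0,-5,0,0],[0,-5,0,0],[0,-5,0,0],[0,-5,0,0],[0,-5,0,0],[0,0,0,0],[0,0,0,0]]]'; python3 - <<'E'
from h import *
a=shot('scene','scF'); b=shot('side','siF')
A,B=pts(a),pts(b)
def tray(P,x,y,cx,cy,yaw):
    d=np.array([x-cx,y-cy])*1000; c,s=np.cos(np.radians(yaw)),np.sin(np.radians(yaw)); return np.round([c*d[0]+s*d[1],-s*d[0]+c*d[1]],1)
R_=(.498,-.342,5.4); L_=(.493,.345,-6.7)
for n,x,y,lo,hi,T,top in[('nut',.593,-.333,.030,.045,R_,37),('socket',.498,-.342,.05,.07,R_,62),('bearing',.403,-.351,.034,.05,R_,43),('orange',.587,.333,.04,.09,L_,78),('wrench',.399,.356,.03,.065,L_,60),
  ('white',.446,-.126,.05,.11,None,98),('tin',.73,-.205,.03,.065,None,56),('puller',.74,.102,.008,.03,None,24)]:
    for P in(A,B):
        rad=.12 if n=='puller' else .05
        k=(np.hypot(P[...,0]-x,P[...,1]-y)<rad)&(P[...,2]>lo)&(P[...,2]<hi); Q=P[k]
        if len(Q)<8: print(n,'few');continue
        (cx,cy),r=cv2.minEnclosingCircle((Q[:,:2]*1000).astype(np.float32))
        print(n,round(cx),round(cy),'r',round(r,1),'top',(np.percentile(Q[:,2],98)*1000).round(1),'want',top,tray(P,cx/1000,cy/1000,*T) if T else '')
s=np.hstack([cv2.imread('pics/scF.png')[140:380,40:540],]); cv2.imwrite('pics/fin.png',cv2.resize(s,(800,384)))
E
```

```text
time_s: 45.08
tcp_pos: [0.4006, 0.3574, 0.2189]
orientation: [0.061, 0.998, 0.002, 0.002]
ft_force: [1.1, -0.3, -0.1]
opening: 0.0426
time_s: 46.2
tcp_pos: [0.3561, 0.0089, 0.215]
orientation: [0.062, 0.998, 0.0, -0.0]
ft_force: [0.6, 0.4, -0.2]
opening: 0.0427
nut 591 -334 r 21.1 top 38.9 want 37 [93.6 -0.4]
nut 589 -332 r 20.2 top 40.2 want 37 [91.7  0.9]
socket 496 -340 r 26.5 top 63.9 want 62 [-1.4  1.9]
socket 504 -334 r 22.7 top 64.8 want 62 [6.3 7.2]
bearing 404 -351 r 31.4 top 45.6 want 43 [-94.7   0.4]
bearing 399 -350 r 34.0 top 45.7 want 43 [-99.2   1.4]
orange 588 331 r 33.2 top 79.1 want 78 [96.1 -3. ]
orange 583 334 r 33.5 top 80.2 want 78 [91.1 -0.6]
wrench 399 354 r 37.2 top 62.0 want 60 [-94.2  -2.1]
wrench 397 356 r 37.7 top 62.3 want 60 [-96.9   0.1]
white 448 -129 r 37.7 top 97.9 want 98 
white 446 -125 r 41.1 top 98.3 want 98 
tin 733 -208 r 34.2 top 57.1 want 56 
tin 727 -208 r 36.5 top 58.5 want 56 
puller 742 102 r 106.2 top 24.1 want 24 
puller 741 102 r 106.5 top 24.2 want 24
```

View pics/fin.png

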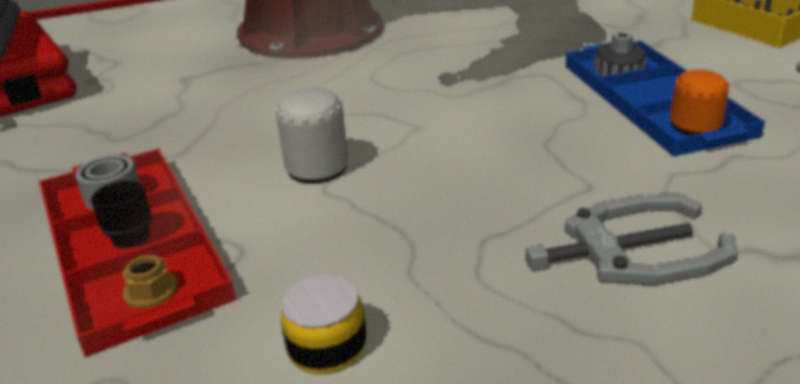

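View pics/siF.png

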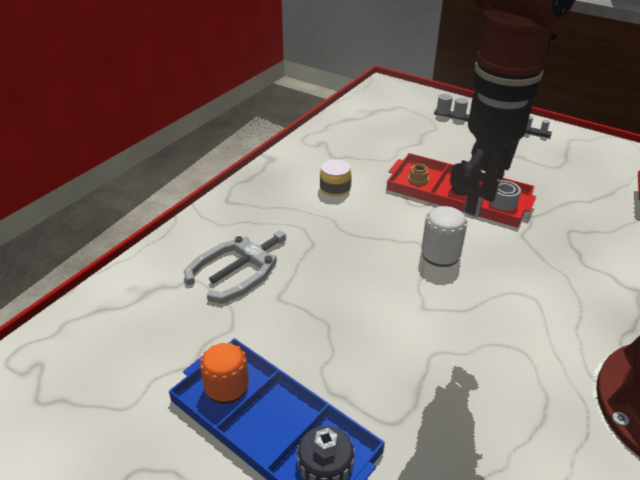

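Both views show every part upright in a compartment of its own. The heights read +1 to 3 mm, the same bias as at the start, and the three items that stay haven't moved. I'll hand in.

```bash
python3 -c "
from station import ctrl
print(ctrl.job_done(), ctrl.get_state()['time_s'])"
```

```text
the job is handed in; nothing more can be done
the job is handed in; nothing more can be done
```

Both trays are made up and the job is handed in, at about 46 s on the robot's clock. The red tray holds the hub nut (+95), the impact socket (0) and the wheel bearing (−95). The blue tray holds the orange filter (+95) and the cap wrench (−95). Each part except the nut was lowered until the wrist force showed it on the floor. The nut was lowered to its reckoned height and touched lightly (1.4 N) before it was let go.

**Last checks:**
- **Placing:** in both fixed cameras all five parts stand upright, about 4 mm or less from their compartment's middle. The exception is the socket in the side view, 6 to 7 mm off because the gripper partly hid it.
- **Heights:** the tops read 1 to 3 mm high. At the start they also read 1 to 2 mm high, so I take most of it as camera bias.
- **Items left alone:** the white filter, gear puller and grease tin are within a few mm of where they were first measured, about the spread between the cameras. The arm is clear of everything.

**What disagreed:**
- **Fingertip position:** the description puts the fingertips 11 mm ahead of the TCP. All three cameras showed them about 18 mm behind it when shut.
- **First nut grasp:** because of that, the fingers closed on air just above the nut, without moving it. I used the measured offset from then on and every later grasp held.

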